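# Lock the spice box with its catch and pin

### The arm

A 6-joint arm with a two-finger parallel gripper is mounted at the origin on the work surface. World frame = base frame: x ahead of the robot, y to its left, z up, the work surface at z = 0. Lengths are in m, angles in rad, forces in N, time in s.
With the tool pointing down it reaches from about 0.425 to 0.95 m from the base axis. Payload 3.5 kg.
Tool frame: the origin (TCP) lies on the centre line of the jaws, within the pads' length; the fingertips stand 11 mm ahead of it and the grasp point (between the pads) lies 8 mm behind it; z points along the fingers, y is the line along which they close (so a half turn about z gives the same grasp; the last joint's range is limited). The gripper opens to 85 mm and grips with 20 to 120 N. Pads are 22 mm wide; open, the fingers measure 114 mm over their backs; the gripper's body (76 mm by 85 mm) begins 54 mm behind the grasp point. The pads swing forward as they close: fully open they stand 13 mm farther back than shut.
Start: joints at [1.078, 0.286, 1.577, -0, 1.279, -0.15], TCP at [0.227, 0.636, 0.242] pointing down, gripper open.
Joint ranges: [-2.77, 2.77], [-0.9, 2.22], [0.21, 2.48], [-1.53, 4.67], [0.24, 2.81], [-2.84, 2.84]. Speed limits (rad/s): [2.79, 2.79, 3.14, 3.14, 3.14, 3.14].

### API

Orientations are given as a unit quaternion [x, y, z, w].
In Python, from plant import ctrl gives the robot as it stands.
- The arm moves only by the tool step_arm, never from a script. Its argument "motion" is a list of rows, each an object with "offset": the shift along the tool's x, y, z in m, a list of three; "twist": the turn about the tool's z in degrees. A call has 1 to 12 rows; each row is the pose to reach, as a shift and turn from the pose commanded when the call began, along the tool's axes at that moment; what a row does not reach only later rows make up. A row lasts 1/10 s, in which the tool goes at most 50 mm and 8.59 degrees, less where a joint would pass 70% of its speed; a pose out of reach is approached as far as the arm can. A call with a gripper value outside its range is refused whole. "gripper" is the finger opening in m, from 0 to 0.0854, set as the call begins (left out, the last holds). The fingers move at their own pace and stop on an object; "grip_force" is the grip in N (left out, the last holds). Time passes only in rows, so rows that repeat a pose let the fingers close. It gives the time, the measured TCP pose, the force, the opening and the grip force at its end, in the units of the state.
- ctrl.get_state(): the state, without advancing time (a new reading comes with each control period).
- ctrl.read_camera(name): name is "scene" or "top" or "wrist"; returns the picture (384x512x3 uint8, blue, green, red); there is no depth.
- ctrl.calibration(name): a dict with "fx", "fy", "cx", "cy" (pixels), "cam_to_world" (4x4, takes a point from camera to world coordinates). Camera axes: x right, y up, looking along -z (the intrinsics and any distortion apply to the point x, -y, -z); pixel columns grow to the right and rows downward; lengths in m; the calibration is good to about 2 mm. A picture is of the moment at which its call begins: read the wrist's pose just before it. calibration takes no time and is no camera call; for the wrist camera it gives the pose at the moment of the call.
- ctrl.sign_off(): hands the job in; it is judged then, once.
The state is a dict: "time": time; "qpos": joint angles; "dq": joint speeds; "joint_efforts": joint torques, N m; "eef_pos": TCP position; "tcp_rot": TCP orientation; "contact_force": force on the tool from outside, world axes, zero at the start; "wrist_torque": the same for the moment, N m; "opening": opening from 0.0 (shut) to 1.0 (fully open); "finger_force": force on a finger pad.
Only numpy, scipy, OpenCV 4.12 (cv2) and the standard library are available. Lean on these libraries where they do the work, as an engineer would, in place of code of your own. Each camera call takes 0.05 s, during which the arm holds its last target. There are 200 camera calls.

### The job

Lock the spice box: slide its catch fully home, then take the wooden-handled pin from the trivet and push its rod through all three eyes, from either side, until the handle comes up against the outer eye. Let go and leave the pin there, and leave the pestle lying where it is.

Things in the scene. Friction and masses are not known exactly. Their poses are not given: they have to be found in the camera images.
- box: Closed wooden spice box, fixed to the shelf, 200 (x) x 160 (y) x 70 mm high. Origin: centre of its underside; x points from its front deck (robot side) to the lid, y to its left, z up; flat top at 70 mm. Two 7 mm high guide rails run along the deck, 20 mm either side of the middle line.
- box_eyes (a point): Point midway between two fixed steel eye plates on the lid, on the axis of their round 17 mm holes (the box's y); 30 mm ahead (+x) of the box's middle, 100 mm above the shelf, 30 mm above the lid. Plates: 32 mm along x, 10 mm thick along y, 46 mm high, centred 20 mm either side of this point (outer faces 25 mm from it).
- catch (a joint): Brass sliding catch on the box's top: 0 m = fully open, 0.060 m = home against its stop; slides along the box's +x, about 1.5 N to move, stays where left. It carries a red knob and a brass eye plate (32 mm along x, 12 mm thick along y, 46 mm high, 17 mm hole along y) that stands between the two steel eyes, holes in line, when home.
- catch_knob (a point): Centre of the grip of the catch's red knob: knob 18 mm along x, 20 mm along y, 40 mm high (from 76.5 to 116.5 mm above the shelf); this point is 100.5 mm above the shelf, 55 mm in front (box -x) of the catch's eye. Pinch it across its 20 mm width (fingers apart along the box's y).
- catch_eye (a point): Centre of the hole in the catch's brass eye plate, 100 mm above the shelf; moves with the catch.
- pin_handle (a point): Centre of the loose locking pin's dark wooden handle, 80 mm long, 28 x 28 mm section; from it springs a steel rod 12 mm thick, 90 mm long, its last 12 mm tapering to 5 mm. x points from handle to tip. Shoulder (handle's end face) 40 mm ahead of this point. About 70 g, balances 28 mm behind the shoulder. Starts lying flat on the trivet, rod level.
- pin_neck (a point): Point on the axis of the pin's rod 25 mm ahead of its shoulder (65 mm ahead of the handle's centre); with the pin fully home this point is in the middle of the catch's eye.
- pin_tip (a point): Centre of the end of the pin's rod, 90 mm ahead of the shoulder.
- trivet: Round hard silicone trivet, blue, 200 mm across, 12 mm thick, stuck to the shelf; origin at the centre of its underside. It may be to the left or to the right of the box.
- tray: Aluminium drip tray with low ribs, 220 x 130 mm, 16 mm high, fixed; origin at the centre of its underside. On the side of the box opposite the trivet.
- pestle_center (a point): Centre of a loose wooden pestle, 160 mm long, 36 mm thick at both ends, lying in the drip tray. A bystander.
Not all that is in view belongs to the job. Leave any orange look-alike of the part that bears pin_handle alone.

How it is judged:
By the outcome, as a careful person would: the job done as asked, in the order asked, and still so for the second after the job is handed in, with the robot touching nothing.
It also fails if it takes over 64 s, if anything falls off the work surface, if the arm or the gripper's body presses on something with over 40 N, if the wrist force passes 120 N, or if a joint passes its speed limit or range.

## Working session

There is one attempt and no reset: what is moved stays moved. The work goes in short steps, Python scripts to look and compute and a tool call to move; the robot and the scene stay as the last step left them, time stands still between calls to the robot, and variables do not carry over. Pictures are saved under pics/ and viewed, at most 10 in all, crops included, and the job is handed in when it is done.

Besides the shell and the picture viewer there is one more tool, called as name(argument=value, ...), one argument or row to a line, values as JSON. step_arm: Moves the arm, as the interface text tells. Its arguments: {"type":"object","properties":{"motion":{"type":"array"},"gripper":{"type":"number"},"grip_force":{"type":"number"}},"required":["motion"]}

```bash
mkdir -p pics; cat > h.py <<'E'
import numpy as np, cv2
from plant import ctrl
from scipy.spatial.transform import Rotation as R
def cal(n):
    return ctrl.calibration(n)
def ray(c,u,v):
    d=np.array([(u-c["cx"])/c["fx"],-(v-c["cy"])/c["fy"],-1.])
    T=np.array(c["cam_to_world"]); return T[:3,3],T[:3,:3]@d
def atz(c,u,v,z):
    o,d=ray(c,u,v); return o+d*(z-o[2])/d[2]
def proj(c,p):
    T=np.array(c["cam_to_world"]); q=T[:3,:3].T@(np.array(p)-T[:3,3])
    return c["cx"]+c["fx"]*q[0]/-q[2], c["cy"]-c["fy"]*q[1]/-q[2]
E
python3 - <<'E'
from h import *
np.set_printoptions(precision=4,suppress=True)
s=ctrl.get_state(); print({k:np.round(v,3) for k,v in s.items()})
for n in("scene","top"):
    c=cal(n); print(n,{k:np.round(v,4) if k!="name" else v for k,v in c.items()})
    cv2.imwrite(f"pics/{n}0.png",ctrl.read_camera(n))
a=cv2.imread("pics/top0.png");b=cv2.imread("pics/scene0.png")
E
```

```text
{'time': np.float64(0.0), 'qpos': array([ 1.078,  0.287,  1.578, -0.   ,  1.279, -0.15 ]), 'dq': array([-0.001, -0.001,  0.   , -0.001, -0.001,  0.001]), 'joint_efforts': array([ -0.001, -40.597, -29.263,  -0.   ,   0.006,   0.   ]), 'eef_pos': array([0.227, 0.635, 0.241]), 'tcp_rot': array([ 0.171,  0.985, -0.001, -0.   ]), 'contact_force': array([-0.632,  0.314,  0.567]), 'wrist_torque': array([0.048, 0.01 , 0.002]), 'finger_force': np.float64(0.0), 'opening': np.float64(0.999)}
scene {'fx': np.float64(443.2746), 'fy': np.float64(443.2746), 'cx': np.float64(255.4483), 'cy': np.float64(192.6258), 'cam_to_world': array([[ 0.7124, -0.4228,  0.5601,  1.3743],
       [ 0.7016,  0.4109, -0.5822, -0.7591],
       [ 0.016 ,  0.8077,  0.5894,  0.9797],
       [ 0.    ,  0.    ,  0.    ,  1.    ]])}
top {'fx': np.float64(442.61), 'fy': np.float64(442.61), 'cx': np.float64(257.2747), 'cy': np.float64(199.0787), 'cam_to_world': array([[ 0.0127,  0.9983, -0.0564,  0.4495],
       [-0.9997,  0.0137,  0.0185,  0.1145],
       [ 0.0193,  0.0561,  0.9982,  1.6524],
       [ 0.    ,  0.    ,  0.    ,  1.    ]])}
```

View pics/top0.png

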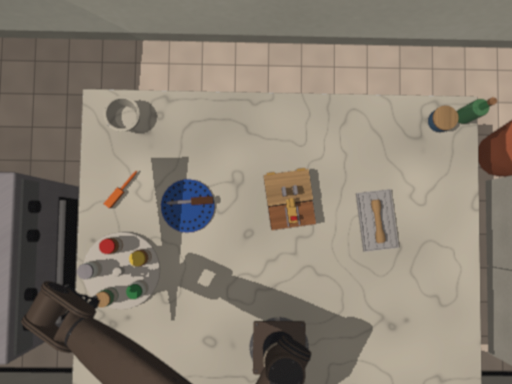

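View pics/scene0.png

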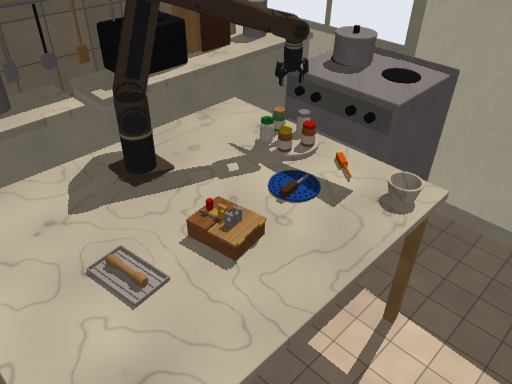

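The dark-handled pin lies on the blue trivet (top: handle ~(202,201), rod towards (170,203)). An orange look-alike is at (120,190) and is off the trivet, so I'll leave it alone. The box is at (290,199), with the red knob at ~(293,217). The pestle is at (378,220), in the tray.

```bash
python3 - <<'E'
from h import *
np.set_printoptions(precision=4,suppress=True)
c=cal("top")
for n,u,v,z in [("box_fl",270,229,.07),("box_fr",315,223,.07),("box_bl",265,173,.07),("box_br",309,169,.07),("knob",294,218,.116),("handle",202,201,.026),("tip",168,203,.026),("trivet",188,206,.012)]:
    print(n,atz(c,u,v,z))
s=ctrl.get_state();cw=np.array(cal("wrist")["cam_to_world"])
Rt=R.from_quat(s["tcp_rot"]).as_matrix()
print("cam in tool",Rt.T@(cw[:3,3]-s["eef_pos"]),"\n",Rt.T@cw[:3,:3],"\n",Rt,cal("wrist")["fx"])
a=cv2.imread("pics/top0.png")[140:250,90:420]; cv2.imwrite("pics/crop0.png",cv2.resize(a,None,fx=2.4,fy=2.4,interpolation=cv2.INTER_CUBIC))
E
```

```text
box_fl [0.4325 0.0383 0.07  ]
box_fr [ 0.4559 -0.1226  0.07  ]
box_bl [0.6331 0.0585 0.07  ]
box_br [ 0.6499 -0.0999  0.07  ]
knob [ 0.4721 -0.0425  0.116 ]
handle [0.5314 0.2872 0.026 ]
tip [0.5224 0.4113 0.026 ]
trivet [0.5129 0.3399 0.012 ]
cam in tool [ 0.0822  0.0003 -0.1315] 
 [[ 0.0004  0.9481  0.3179]
 [ 1.     -0.     -0.0011]
 [-0.0011  0.3179 -0.9481]] 
 [[-0.9418  0.3361 -0.001 ]
 [ 0.3361  0.9418 -0.0019]
 [ 0.0003 -0.0022 -1.    ]] 320.97899871844635
```

View pics/crop0.png

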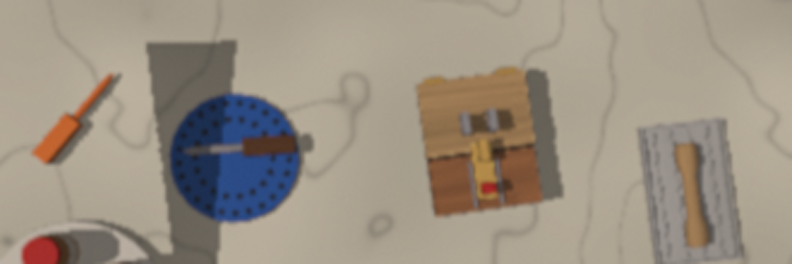

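The enlarged crop confirms it. The wanted pin is the dark wooden handle on the blue trivet at crop (270,146), with its rod pointing left to (185,150). The orange one at (60,135) is the look-alike. I'll move to a view that covers both the box and the trivet.

step_arm(
  motion=[
    {"offset":[-0.036,-0.031,-0.002],"twist":-3},
    {"offset":[-0.072,-0.062,-0.004],"twist":-6},
    {"offset":[-0.108,-0.093,-0.006],"twist":-9},
    {"offset":[-0.144,-0.124,-0.008],"twist":-12},
    {"offset":[-0.18,-0.155,-0.01],"twist":-15},
    {"offset":[-0.217,-0.186,-0.012],"twist":-18},
    {"offset":[-0.253,-0.217,-0.013],"twist":-21},
    {"offset":[-0.289,-0.248,-0.014],"twist":-24},
    {"offset":[-0.325,-0.279,-0.015],"twist":-27},
    {"offset":[-0.361,-0.31,-0.016],"twist":-27},
    {"offset":[-0.397,-0.341,-0.017],"twist":-27},
    {"offset":[-0.433,-0.372,-0.018],"twist":-27},
  ],
)

```text
time: 1.3
eef_pos: [0.5099, 0.138, 0.26]
tcp_rot: [-0.064, 0.998, 0.0, -0.0]
contact_force: [-0.1, -0.3, 0.3]
opening: 1.001
finger_force: 0.0
```

step_arm(
  motion=[
    {"offset":[0,0,0],"twist":0},
    {"offset":[0,0,0],"twist":0},
    {"offset":[0,0,0],"twist":0},
  ],
)

```text
time: 1.6
eef_pos: [0.509, 0.1405, 0.2598]
tcp_rot: [-0.065, 0.998, 0.0, -0.001]
contact_force: [0.7, 1.1, -0.6]
opening: 1.001
finger_force: 0.0
```

```bash
cat >> h.py <<'E'
import pickle
def snap(tag):
    s=ctrl.get_state(); c=cal("wrist"); im=ctrl.read_camera("wrist")
    pickle.dump((s,c,im),open(f"pics/{tag}.pkl","wb"))
    cv2.imwrite(f"pics/{tag}.png",cv2.resize(im,(800,600),interpolation=cv2.INTER_CUBIC))
    print(s["time"],np.round(s["eef_pos"],4),"yaw_y",np.degrees(np.arctan2(*R.from_quat(s["tcp_rot"]).as_matrix()[[1,0],1])), s["contact_force"].round(2),s["opening"],s["finger_force"])
def load(tag): return pickle.load(open(f"pics/{tag}.pkl","rb"))
E
python3 -c "
from h import *
snap('w1')"
```

```text
1.6 [0.509  0.1405 0.2598] yaw_y 97.39788373989208 [ 0.67  1.06 -0.56] 1.0009272567547616 0.0
```

View pics/w1.png

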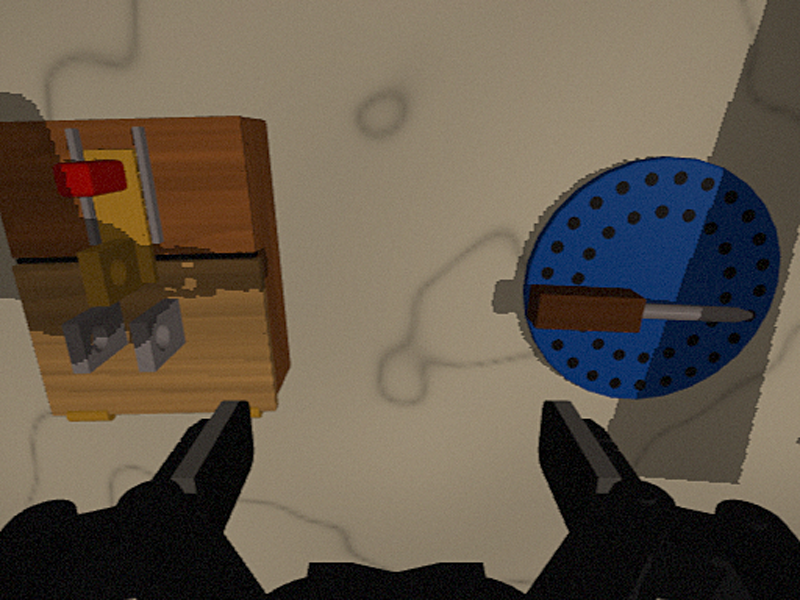

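The wrist view (800x600) shows the box on the left: top corners ~(240,116), (275,407) and (52,412), red knob (90,178), brass eye (112,270), steel eyes (95,337) and (160,335). The pin on the trivet has its handle at 530–643 × 287–332 and its tip at (752,315). Next I'll fit the box and pin poses.

```bash
python3 - <<'E'
from h import *
from scipy.optimize import least_squares
np.set_printoptions(precision=4,suppress=True)
s,c,im=load("w1"); k=1.5625
P=lambda u,v,z: atz(c,u/k,v/k,z)
pts={( -.1,.08,.07):(240,116),(.1,.08,.07):(275,407),(.1,-.08,.07):(52,412),(-.1,.08,0):(266,122),(.1,.08,0):(289,378)}
def w(p,q): 
    a=p[2]; return np.array([p[0]+np.cos(a)*q[0]-np.sin(a)*q[1],p[1]+np.sin(a)*q[0]+np.cos(a)*q[1],q[2]])
f=lambda p:np.concatenate([np.array(proj(c,w(p,q)))*k-uv for q,uv in pts.items()])
r=least_squares(f,[.543,-.031,.12]);p=r.x;print("box",p,np.degrees(p[2]),"res",r.fun.round(1))
T=np.array([c_ for c_ in w(p,(.03,0,.1))]);print("eyes",T,np.array(proj(c,T))*k)
for d in (0,.01,.02):
    print(d,"knobtop",np.array(proj(c,w(p,(-.085+d,0,.1165))))*k,"eye",np.array(proj(c,w(p,(-.03+d,0,.1))))*k, w(p,(-.085+d,0,.1)))
a=P(648,312,.026);b=P(752,315,.026);e=P(533,290,.04);g=P(643,292,.04)
print("shoulder,tip",a,b,np.linalg.norm(a-b),"yaw",np.degrees(np.arctan2(*(b-a)[[1,0]])))
print("handle top near edge",e,g,np.linalg.norm(e-g))
hsv=cv2.cvtColor(im,cv2.COLOR_BGR2HSV);m=((hsv[...,0]<8)|(hsv[...,0]>172))&(hsv[...,1]>180)&(hsv[...,2]>60)
ys,xs=np.nonzero(m[60:160,:120]);print("red",xs.min()*k,xs.max()*k,(ys.min()+60)*k,(ys.max()+60)*k)
E
```

```text
box [ 0.5402 -0.0277  0.1464] 8.385457362611813 res [-0.1  1.9 -3.4  3.9  0.3  2.4  1.8 -0.8  1.5 -9.4]
eyes [ 0.5698 -0.0233  0.1   ] [122.4578 339.5497]
0 knobtop [ 64.5526 148.2442] eye [103.1469 245.2929] [ 0.4561 -0.0401  0.1   ]
0.01 knobtop [ 68.826  168.0109] eye [106.5364 261.8371] [ 0.466  -0.0386  0.1   ]
0.02 knobtop [ 72.9984 187.3107] eye [109.8546 278.0334] [ 0.4758 -0.0372  0.1   ]
shoulder,tip [0.5305 0.3413 0.026 ] [0.5225 0.422  0.026 ] 0.08111705039190127 yaw 95.64066550831461
handle top near edge [0.5208 0.2446 0.04  ] [0.5119 0.325  0.04  ] 0.08090162681304594
red 53.125 125.0 160.9375 195.3125
```

step_arm(
  motion=[
    {"offset":[0.015,-0.043,0.012],"twist":0},
    {"offset":[0.03,-0.087,0.025],"twist":0},
    {"offset":[0.046,-0.13,0.038],"twist":0},
    {"offset":[0.061,-0.174,0.05],"twist":0},
    {"offset":[0.061,-0.174,0.05],"twist":0},
    {"offset":[0.061,-0.174,0.05],"twist":0},
    {"offset":[0.061,-0.174,0.05],"twist":0},
  ],
)

```text
time: 2.35
eef_pos: [0.4718, -0.0391, 0.2109]
tcp_rot: [-0.065, 0.998, 0.0, 0.001]
contact_force: [0.4, -0.4, 0.6]
opening: 1.0
finger_force: 0.0
```

```bash
python3 -c "
from h import *
snap('w2')"
```

```text
2.35 [ 0.4718 -0.0391  0.2109] yaw_y 97.48444235321806 [ 0.38 -0.36  0.55] 1.0003065279323553 0.0
```

View pics/w2.png

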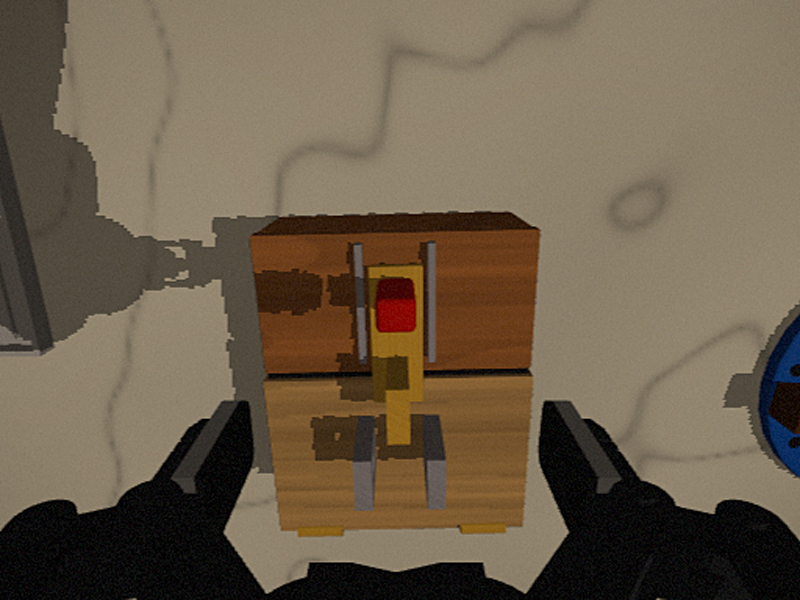

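The box is centred. Its top corners are at (250,236), (540,229), (523,526) and (281,531). The knob's top face is centred at (396,313), and the steel plates are at x≈365 and 435.

```bash
cat >> h.py <<'E'
def w(p,q): 
    a=p[2]; return np.array([p[0]+np.cos(a)*q[0]-np.sin(a)*q[1],p[1]+np.sin(a)*q[0]+np.cos(a)*q[1],q[2]])
E
python3 - <<'E'
from h import *
from scipy.optimize import least_squares
np.set_printoptions(precision=4,suppress=True)
s,c,im=load("w2"); k=1.5625
pts={(-.1,-.08,.07):(250,236),(-.1,.08,.07):(540,229),(.1,.08,.07):(523,526),(.1,-.08,.07):(281,531)}
f=lambda p:np.concatenate([np.array(proj(c,w(p,q)))*k-uv for q,uv in pts.items()])
r=least_squares(f,[.543,-.031,.12]);p=r.x;print("box",p,np.degrees(p[2]),"res",r.fun.round(1))
kt=atz(c,396/k,313/k,.1165); print("knob",kt,"in box",R.from_euler('z',-p[2]).apply(kt-[p[0],p[1],0]))
print("eyes",w(p,(.03,0,.1)),"plate tops proj",[np.array(proj(c,w(p,(.03,y,.123))))*k for y in(-.02,.02)])
print("home knob",w(p,(-.025,0,.1)))
E
```

```text
box [ 0.5396 -0.0274  0.1547] 8.862364916853014 res [-1.3  0.6  1.2  0.7 -2.3 -0.9  2.4 -1.1]
knob [ 0.4702 -0.0383  0.1165] in box [-0.0703 -0.0001  0.1165]
eyes [ 0.5693 -0.0228  0.1   ] plate tops proj [array([362.8833, 496.1605]), array([438.4139, 494.6149])]
home knob [ 0.5149 -0.0313  0.1   ]
```

step_arm(
  motion=[
    {"offset":[0.001,0.001,0.03],"twist":-1.4},
    {"offset":[0.001,0.001,0.06],"twist":-1.4},
    {"offset":[0.001,0.001,0.09],"twist":-1.4},
    {"offset":[0.001,0.001,0.11],"twist":-1.4},
    {"offset":[0.001,0.001,0.118],"twist":-1.4},
    {"offset":[0.001,0.001,0.118],"twist":-1.4},
  ],
)

```text
time: 3.0
eef_pos: [0.47, -0.0384, 0.0916]
tcp_rot: [-0.077, 0.997, 0.0, -0.001]
contact_force: [0.6, -0.3, 0.9]
opening: 0.998
finger_force: 0.0
```

step_arm(
  motion=[
    {"offset":[0,0,0],"twist":0},
    {"offset":[0,0,0],"twist":0},
    {"offset":[0,0,0],"twist":0},
    {"offset":[0,0,0],"twist":0},
    {"offset":[0,0,0],"twist":0},
    {"offset":[0,0,0],"twist":0},
    {"offset":[0,0,0],"twist":0},
    {"offset":[0,0,0],"twist":0},
  ],
  gripper=0.0,
  grip_force=25,
)

```text
time: 3.8
eef_pos: [0.4706, -0.0395, 0.093]
tcp_rot: [-0.076, 0.997, 0.0, 0.0]
contact_force: [-2.5, 2.5, 4.8]
opening: 0.227
finger_force: 30.5
```

step_arm(
  motion=[
    {"offset":[-0.008,0,0],"twist":0},
    {"offset":[-0.016,0,0],"twist":0},
    {"offset":[-0.024,0,0],"twist":0},
    {"offset":[-0.032,0,0],"twist":0},
    {"offset":[-0.038,0,0],"twist":0},
    {"offset":[-0.041,0,0],"twist":0},
    {"offset":[-0.041,0,0],"twist":0},
  ],
)

```text
time: 4.5
eef_pos: [0.5118, -0.0332, 0.093]
tcp_rot: [-0.076, 0.997, 0.0, 0.001]
contact_force: [0.3, 3.2, 4.0]
opening: 0.227
finger_force: 30.4
```

step_arm(
  motion=[
    {"offset":[-0.002,0,0],"twist":0},
    {"offset":[-0.004,0,0],"twist":0},
    {"offset":[-0.005,0,0],"twist":0},
    {"offset":[-0.005,0,0],"twist":0},
  ],
)

```text
time: 4.9
eef_pos: [0.5128, -0.033, 0.0929]
tcp_rot: [-0.077, 0.997, 0.0, -0.005]
contact_force: [-12.4, 0.6, 14.7]
opening: 0.227
finger_force: 31.9
```

step_arm(
  motion=[
    {"offset":[-0.002,0,0],"twist":0},
    {"offset":[-0.003,0,0],"twist":0},
    {"offset":[-0.003,0,0],"twist":0},
  ],
)

```text
time: 5.2
eef_pos: [0.513, -0.0329, 0.0928]
tcp_rot: [-0.078, 0.997, 0.0, -0.009]
contact_force: [-21.5, -1.3, 22.5]
opening: 0.23
finger_force: 32.9
```

step_arm(
  motion=[
    {"offset":[0.004,0,0],"twist":0},
    {"offset":[0.006,0,0],"twist":0},
    {"offset":[0.007,0,0],"twist":0},
    {"offset":[0.007,0,0],"twist":0},
  ],
)

```text
time: 5.6
eef_pos: [0.5118, -0.0331, 0.0928]
tcp_rot: [-0.076, 0.997, 0.0, -0.0]
contact_force: [-1.3, 3.6, 6.0]
opening: 0.23
finger_force: 30.8
```

step_arm(
  motion=[
    {"offset":[-0.002,0,0],"twist":0},
    {"offset":[-0.003,0,0],"twist":0},
    {"offset":[-0.003,0,0],"twist":0},
  ],
)

```text
time: 5.9
eef_pos: [0.513, -0.0329, 0.0928]
tcp_rot: [-0.077, 0.997, 0.0, -0.003]
contact_force: [-9.1, 1.2, 12.3]
opening: 0.229
finger_force: 31.8
```

step_arm(
  motion=[
    {"offset":[0,0,0],"twist":0},
    {"offset":[0,0,0],"twist":0},
    {"offset":[0,0,0],"twist":0},
    {"offset":[0,0,0],"twist":0},
    {"offset":[0,0,-0.03],"twist":0},
    {"offset":[0,0,-0.07],"twist":0},
    {"offset":[0,0,-0.11],"twist":0},
    {"offset":[0,0,-0.15],"twist":0},
    {"offset":[0,0,-0.15],"twist":0},
    {"offset":[0,0,-0.15],"twist":0},
  ],
  gripper=0.085,
)

```text
time: 6.9
eef_pos: [0.5153, -0.033, 0.2435]
tcp_rot: [-0.076, 0.997, -0.001, 0.001]
contact_force: [0.2, 0.3, -0.8]
opening: 0.996
finger_force: 0.0
```

```bash
python3 -c "
from h import *
snap('w3')"
```

```text
6.9 [ 0.5153 -0.033   0.2435] yaw_y 98.7600340444831 [ 0.22  0.29 -0.83] 0.9956742513730852 0.0
```

View pics/w3.png

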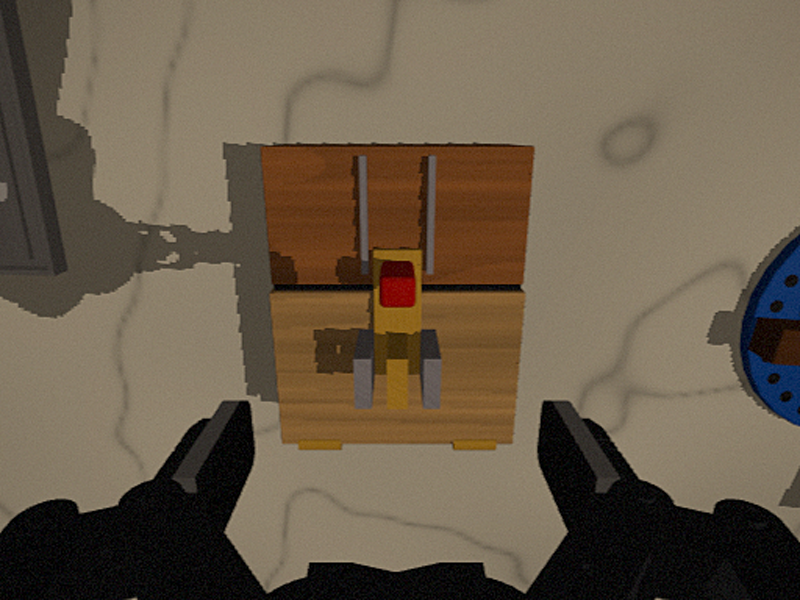

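The catch is home: brass and steel plates are in line, all ending at row 407, with the knob at (398,292). Next I'll refine the eye position and fly over to the pin.

step_arm(
  motion=[
    {"offset":[-0.005,0.025,0.0],"twist":8},
    {"offset":[-0.01,0.05,0.0],"twist":16},
    {"offset":[-0.015,0.08,0.0],"twist":24},
    {"offset":[-0.02,0.11,0.0],"twist":32},
    {"offset":[-0.03,0.14,0.01],"twist":40},
    {"offset":[-0.035,0.17,0.02],"twist":48},
    {"offset":[-0.04,0.2,0.03],"twist":56},
    {"offset":[-0.045,0.23,0.04],"twist":64},
    {"offset":[-0.05,0.26,0.05],"twist":72},
    {"offset":[-0.055,0.29,0.06],"twist":80},
    {"offset":[-0.06,0.31,0.07],"twist":88},
    {"offset":[-0.065,0.322,0.08],"twist":92.8},
  ],
)

```text
time: 8.15
eef_pos: [0.5282, 0.2965, 0.1589]
tcp_rot: [0.67, 0.742, -0.002, -0.001]
contact_force: [0.6, 0.6, -0.4]
opening: 0.994
finger_force: 0.0
```

step_arm(
  motion=[
    {"offset":[0,0,0],"twist":0},
    {"offset":[0,0,0],"twist":0},
    {"offset":[0,0,0],"twist":0},
  ],
)

```text
time: 8.45
eef_pos: [0.5298, 0.2945, 0.162]
tcp_rot: [0.669, 0.743, -0.0, -0.0]
contact_force: [0.0, 1.0, 0.4]
opening: 0.997
finger_force: 0.0
```

```bash
python3 - <<'E'
from h import *
from scipy.optimize import least_squares
np.set_printoptions(precision=4,suppress=True)
snap('w4')
s,c,im=load("w3"); k=1.5625
pts={(-.1,-.08,.07):(262,146),(-.1,.08,.07):(533,146),(.1,.08,.07):(513,443),(.1,-.08,.07):(282,443),(.046,-.025,.123):(355,407),(.046,.025,.123):(440,407),(.046,-.015,.123):(372,407),(.046,.015,.123):(424,407)}
f=lambda p:np.concatenate([np.array(proj(c,w(p,q)))*k-uv for q,uv in pts.items()])
r=least_squares(f,[.543,-.031,.12]);p=r.x;print("box",p,np.degrees(p[2]),"res",r.fun.round(1))
print("eyes",w(p,(.03,0,.1)))
kt=atz(c,398/k,292/k,.1165); print("knob in box",R.from_euler('z',-p[2]).apply(kt-[p[0],p[1],0]))
E
```

```text
8.45 [0.5298 0.2945 0.162 ] yaw_y 5.994286403094326 [0.01 0.96 0.37] 0.9974464836777255 0.0
box [ 0.5366 -0.0279  0.154 ] 8.825233031523434 res [-2.8 -4.4  2.9 -4.6 -2.3 -3.9  2.1 -3.8 -1.   4.3  1.5  4.3 -0.5  4.3
  0.   4.3]
eyes [ 0.5662 -0.0233  0.1   ]
knob in box [-0.0234  0.0001  0.1165]
```

View pics/w4.png

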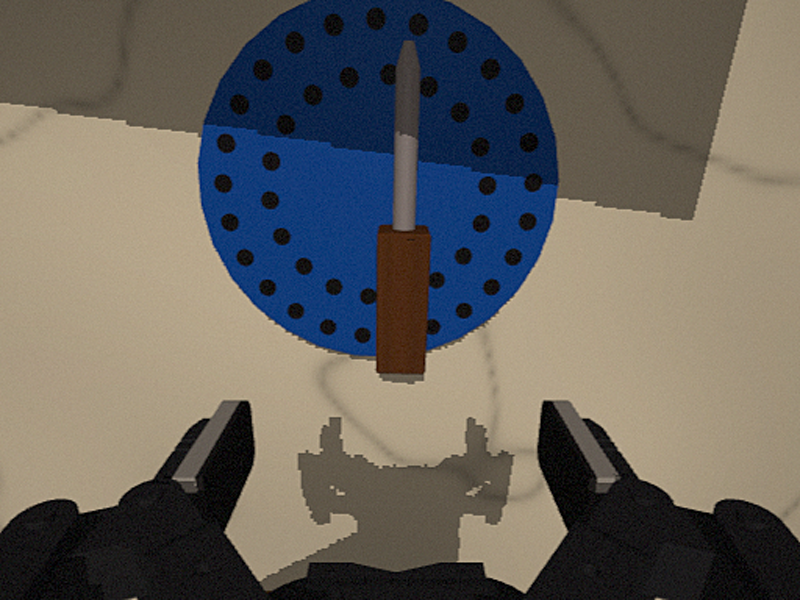

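The pin is seen from near: handle top corners (377,227), (430,227), (425,373), (377,373), tip (407,42). The plates stand on the lid, so their tops are at ~0.116 m rather than 0.123, which explains the residual. I'll refit with that.

```bash
python3 - <<'E'
from h import *
from scipy.optimize import least_squares
np.set_printoptions(precision=4,suppress=True)
k=1.5625
s,c,im=load("w3")
pts={(-.1,-.08,.07):(262,146),(-.1,.08,.07):(533,146),(.1,.08,.07):(513,443),(.1,-.08,.07):(282,443),(.046,-.025,.116):(355,407),(.046,.025,.116):(440,407),(.046,-.015,.116):(372,407),(.046,.015,.116):(424,407)}
f=lambda p:np.concatenate([np.array(proj(c,w(p,q)))*k-uv for q,uv in pts.items()])
r=least_squares(f,[.543,-.031,.12]);p=r.x;print("box",p,np.degrees(p[2]),"res",r.fun.round(1))
print("eyes",w(p,(.03,0,.1)))
s,c,im=load("w4");Rt=R.from_quat(s["tcp_rot"]).as_matrix()
for n,u,v,z in[("sh",403.5,227,.04),("end",401,373,.04),("tip",407,42,.026),("sh_l",377,227,.04),("sh_r",430,227,.04)]:
    q=atz(c,u/k,v/k,z);print(n,q,"tool",Rt.T@(q-s["eef_pos"]))
E
```

```text
box [ 0.5386 -0.0275  0.1541] 8.828367680988626 res [-2.5 -0.7  2.6 -1.  -2.5 -1.5  2.3 -1.3  0.1  1.1  0.4  1.1  0.1  1.1
 -0.7  1.1]
eyes [ 0.5682 -0.0229  0.1   ]
sh [0.5297 0.3332 0.04  ] tool [0.0385 0.004  0.1219]
end [0.5373 0.2517 0.04  ] tool [-0.0433  0.0031  0.122 ]
tip [0.5221 0.4192 0.026 ] tool [0.1249 0.0054 0.1359]
sh_l [0.5163 0.3318 0.04  ] tool [ 0.0385 -0.0094  0.1219]
sh_r [0.543  0.3346 0.04  ] tool [0.0385 0.0175 0.1219]
```

step_arm(
  motion=[
    {"offset":[0.006,0.002,0.035],"twist":0.8},
    {"offset":[0.0105,0.0037,0.075],"twist":0.8},
    {"offset":[0.0105,0.0037,0.11],"twist":0.8},
    {"offset":[0.0105,0.0037,0.13],"twist":0.8},
    {"offset":[0.0105,0.0037,0.135],"twist":0.8},
    {"offset":[0.0105,0.0037,0.135],"twist":0.8},
    {"offset":[0.0105,0.0037,0.135],"twist":0.8},
  ],
)

```text
time: 9.2
eef_pos: [0.534, 0.3063, 0.0293]
tcp_rot: [0.675, 0.738, 0.001, 0.001]
contact_force: [0.2, 0.2, 0.0]
opening: 0.993
finger_force: 0.0
```

step_arm(
  motion=[
    {"offset":[0,0,0],"twist":0},
    {"offset":[0,0,0],"twist":0},
    {"offset":[0,0,0],"twist":0},
    {"offset":[0,0,0],"twist":0},
    {"offset":[0,0,0],"twist":0},
    {"offset":[0,0,0],"twist":0},
    {"offset":[0,0,0],"twist":0},
    {"offset":[0,0,0],"twist":0},
  ],
  gripper=0.0,
  grip_force=50,
)

```text
time: 10.0
eef_pos: [0.5332, 0.3064, 0.028]
tcp_rot: [0.675, 0.738, 0.001, 0.0]
contact_force: [0.2, 0.2, 4.8]
opening: 0.315
finger_force: 50.9
```

step_arm(
  motion=[
    {"offset":[0,0,-0.01],"twist":0},
    {"offset":[0,0,-0.03],"twist":0},
    {"offset":[0,0,-0.06],"twist":0},
    {"offset":[0,0,-0.1],"twist":0},
    {"offset":[0,0,-0.14],"twist":0},
    {"offset":[-0.02,0,-0.17],"twist":0},
    {"offset":[-0.05,0.001,-0.18],"twist":0},
    {"offset":[-0.09,0.003,-0.18],"twist":0},
    {"offset":[-0.13,0.004,-0.18],"twist":0},
    {"offset":[-0.17,0.005,-0.18],"twist":-1},
    {"offset":[-0.21,0.006,-0.18],"twist":-2},
    {"offset":[-0.25,0.008,-0.18],"twist":-3.7},
  ],
)

```text
time: 11.2
eef_pos: [0.562, 0.0564, 0.2067]
tcp_rot: [0.65, 0.76, -0.001, -0.001]
contact_force: [0.5, 0.2, -1.3]
opening: 0.312
finger_force: 50.4
```

```bash
cat > go.py <<'E'
from h import *
import sys
# delta (tool frame, twist) to put TCP with pin tip at distance -g from eye centre; args: tip_gap z
ex,ey,yaw=.5682,-.0229,np.radians(8.83)
tipd=float(sys.argv[1]); z=float(sys.argv[2]); G=.118
s=ctrl.get_state();Rt=R.from_quat(s["tcp_rot"]).as_matrix()
b=np.array([-np.sin(yaw),np.cos(yaw)])
t=np.r_[np.array([ex,ey])-(tipd+G)*b,z]
print(s["eef_pos"].round(4),"target",t.round(4),"off",(Rt.T@(t-s["eef_pos"])).round(4),"twist",-(8.83-np.degrees(np.arctan2(Rt[1,1],Rt[0,1]))),s["opening"],Rt[2,:2].round(4))
E
python3 go.py .04 .21
```

```text
[0.562  0.0564 0.2067] target [ 0.5925 -0.179   0.21  ] off [-0.2373 -0.0065 -0.0034] twist 0.09551871077473706 0.3115264773138797 [ 0.0004 -0.0019]
```

step_arm(
  motion=[
    {"offset":[-0.04,-0.001,-0.003],"twist":0},
    {"offset":[-0.08,-0.002,-0.003],"twist":0},
    {"offset":[-0.12,-0.003,-0.003],"twist":0},
    {"offset":[-0.16,-0.004,-0.003],"twist":0},
    {"offset":[-0.2,-0.005,-0.003],"twist":0},
    {"offset":[-0.225,-0.006,0.01],"twist":0},
    {"offset":[-0.237,-0.0065,0.03],"twist":0},
    {"offset":[-0.237,-0.0065,0.06],"twist":0},
    {"offset":[-0.237,-0.0065,0.09],"twist":0},
    {"offset":[-0.237,-0.0065,0.105],"twist":0},
    {"offset":[-0.237,-0.0065,0.105],"twist":0},
    {"offset":[-0.237,-0.0065,0.105],"twist":0},
  ],
)

```text
time: 12.4
eef_pos: [0.5934, -0.1773, 0.1029]
tcp_rot: [0.65, 0.76, 0.0, 0.0]
contact_force: [0.2, -0.4, 0.2]
opening: 0.321
finger_force: 50.3
```

```bash
python3 go.py .04 .102; python3 -c "
from h import *
snap('w5')"
```

```text
[ 0.5934 -0.1773  0.1029] target [ 0.5925 -0.179   0.102 ] off [-0.0016 -0.0012  0.0009] twist 0.044179399189944846 0.3207590491796937 [-0.0003  0.0003]
12.4 [ 0.5934 -0.1773  0.1029] yaw_y 8.874179399189945 [ 0.2  -0.45  0.19] 0.3207590491796937 50.27483940124512
```

View pics/w5.png

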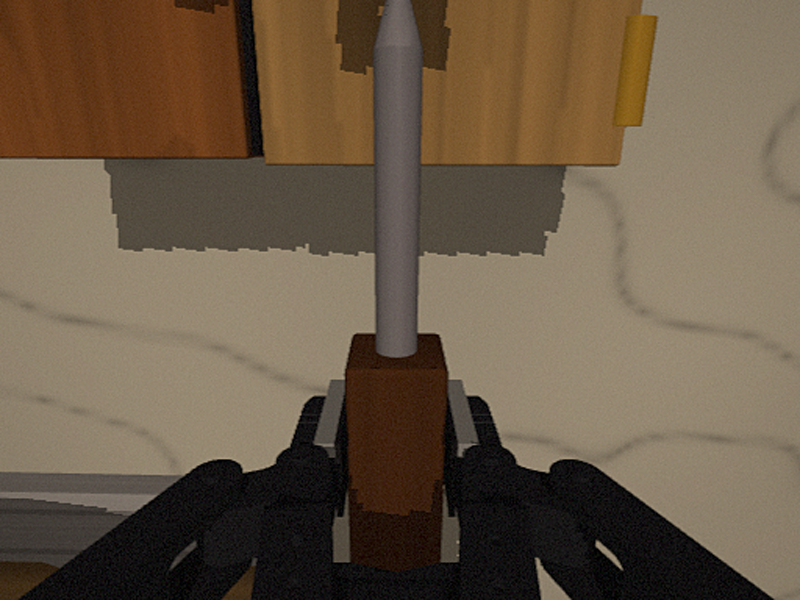

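The pin is straight and square in the jaws, lined up with the eyes. The rod runs from (397,350) to its tip at about (397,0). I'll check the rod's pitch before inserting.

```bash
python3 - <<'E'
from h import *
np.set_printoptions(precision=4,suppress=True)
from scipy.optimize import least_squares
s,c,im=load("w5");Rt=R.from_quat(s["tcp_rot"]).as_matrix()
g=cv2.GaussianBlur(im,(3,3),0).astype(float); hs=cv2.cvtColor(im,cv2.COLOR_BGR2HSV)
obs=[]
for v in range(36,215,8):
    # rod: gray low saturation, find edges from largest gradient either side
    row=im[v-1:v+2].astype(float).mean(0); d=np.abs(np.diff(cv2.GaussianBlur(row[None],(1,1),0)[0],axis=0)).sum(1)
    l=np.argmax(d[230:254])+230.5; r=np.argmax(d[254:280])+254.5
    obs.append((v,l,r))
obs=np.array(obs);print(obs[::4])
# model: axis in tool: point (x, y0+..., z0+pitch*(x-.0)), silhouette of cylinder r=6mm
T=np.array(c["cam_to_world"])
def px(q): return proj(c,s["eef_pos"]+Rt@np.array(q))
X=np.linspace(.02,.125,60)
def f(p,full=False):
    y0,yy,z0,pi=p
    L=np.array([px((x,y0+yy*x-.006,z0+pi*(x-.028))) for x in X]);Rr=np.array([px((x,y0+yy*x+.006,z0+pi*(x-.028))) for x in X])
    o=np.argsort(L[:,1]);l=np.interp(obs[:,0],L[o,1],L[o,0]);o=np.argsort(Rr[:,1]);r=np.interp(obs[:,0],Rr[o,1],Rr[o,0])
    return np.r_[l-obs[:,1],r-obs[:,2]]
r=least_squares(f,[0,0,.002,0],loss="soft_l1");print("y0,yyaw,z0,pitch",r.x,"sag at tip mm",r.x[3]*90, np.abs(r.fun).mean())
k=1.5625
for z,pi in((.002,0),(r.x[2],r.x[3])):
  print(z,pi,"shoulder top edge",np.array(px((.028,0,z-.014)))*k,"taper",np.array(px((.106,0,z+pi*.078)))*k,"tip",np.array(px((.118,0,z+pi*.09)))*k)
E
```

```text
[[ 36.  238.5 269.5]
 [ 68.  238.5 269.5]
 [100.  238.5 268.5]
 [132.  240.5 268.5]
 [164.  239.5 267.5]
 [196.  239.5 266.5]]
y0,yyaw,z0,pitch [-0.0001  0.004   0.0021  0.0093] sag at tip mm 0.8341804853732206 0.6289846794411453
0.002 0 shoulder top edge [395.6436 355.9547] taper [395.7926  30.698 ] tip [395.8258 -27.8416]
0.0020972281721288477 0.009268672059702452 shoulder top edge [395.6434 355.7994] taper [395.7899  31.3808] tip [395.8224 -26.5963]
```

step_arm(
  motion=[
    {"offset":[0.005,-0.0006,0.0005],"twist":0},
    {"offset":[0.01,-0.0006,0.0005],"twist":0},
    {"offset":[0.012,-0.0006,0.0005],"twist":0},
    {"offset":[0.012,-0.0006,0.0005],"twist":0},
  ],
)

```text
time: 12.85
eef_pos: [0.5908, -0.165, 0.1023]
tcp_rot: [0.65, 0.76, 0.0, 0.0]
contact_force: [0.6, -0.6, -0.9]
opening: 0.319
finger_force: 50.3
```

```bash
sed -i 's/G=.118/G=.115/' go.py; for i in 1 2 3 4; do python3 - <<'E'
from h import *
ctrl.read_camera("top")
E
python3 go.py .03 .1025; done
```

```text
[ 0.5908 -0.1652  0.1022] target [ 0.5905 -0.1662  0.1025] off [-0.0009 -0.0004 -0.0003] twist 0.06159515877629218 0.3151627431080296 [-0.0004  0.0005]
[ 0.5907 -0.1654  0.1021] target [ 0.5905 -0.1662  0.1025] off [-0.0007 -0.0004 -0.0004] twist 0.048454641462038595 0.3167452958121453 [-0.0003  0.0003]
[ 0.5907 -0.1655  0.102 ] target [ 0.5905 -0.1662  0.1025] off [-0.0006 -0.0003 -0.0005] twist 0.03587547203295216 0.31426125310781655 [-0.0002  0.0002]
[ 0.5907 -0.1656  0.1019] target [ 0.5905 -0.1662  0.1025] off [-0.0005 -0.0003 -0.0006] twist 0.030357734248125823 0.3146918153023542 [-0.0002  0.0001]
```

step_arm(
  motion=[
    {"offset":[0.004,0,-0.0005],"twist":0},
    {"offset":[0.008,0,-0.0005],"twist":0},
    {"offset":[0.012,0,-0.0005],"twist":0},
    {"offset":[0.015,0,-0.0005],"twist":0},
    {"offset":[0.015,0,-0.0005],"twist":0},
  ],
)

```text
time: 13.55
eef_pos: [0.5882, -0.1502, 0.1023]
tcp_rot: [0.65, 0.76, -0.0, -0.0]
contact_force: [-0.1, 0.5, -1.0]
opening: 0.316
finger_force: 50.3
```

step_arm(
  motion=[
    {"offset":[0.005,0,0],"twist":0},
    {"offset":[0.01,0,0],"twist":0},
    {"offset":[0.015,0,0],"twist":0},
    {"offset":[0.02,0,0],"twist":0},
    {"offset":[0.02,0,0],"twist":0},
  ],
)

```text
time: 14.05
eef_pos: [0.5851, -0.1301, 0.1022]
tcp_rot: [0.65, 0.76, -0.0, -0.0]
contact_force: [0.0, 0.4, -1.2]
opening: 0.319
finger_force: 50.3
```

step_arm(
  motion=[
    {"offset":[0.005,0,0],"twist":0},
    {"offset":[0.01,0,0],"twist":0},
    {"offset":[0.015,0,0],"twist":0},
    {"offset":[0.02,0,0],"twist":0},
    {"offset":[0.025,0,0],"twist":0},
    {"offset":[0.025,0,0],"twist":0},
  ],
)

```text
time: 14.65
eef_pos: [0.5812, -0.1055, 0.1023]
tcp_rot: [0.65, 0.76, -0.0, -0.0]
contact_force: [-0.5, -0.2, -1.2]
opening: 0.315
finger_force: 50.3
```

```bash
python3 -c "
from h import *
snap('w6')"
```

```text
14.65 [ 0.5812 -0.1055  0.1023] yaw_y 8.902269046161907 [-0.47 -0.23 -1.24] 0.31542824702120537 50.29340386390686
```

View pics/w6.png

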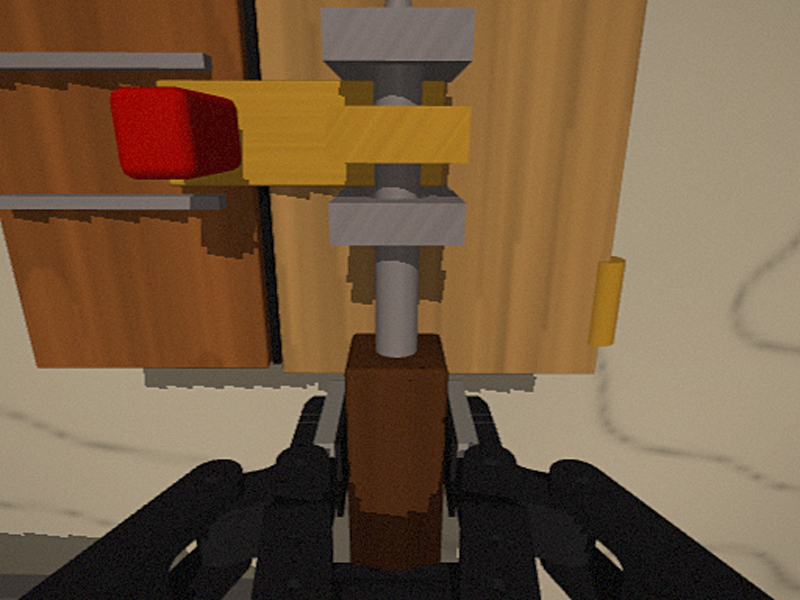

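The rod (x≈397) passes through all three plates: steel at row 220, brass at 135, steel at 35. There's no contact force so far, so I'll continue until the shoulder touches.

step_arm(
  motion=[
    {"offset":[0.006,0,0],"twist":0},
    {"offset":[0.012,0,0],"twist":0},
    {"offset":[0.018,0,0],"twist":0},
    {"offset":[0.024,0,0],"twist":0},
    {"offset":[0.028,0,0],"twist":0},
    {"offset":[0.031,0,0],"twist":0},
    {"offset":[0.031,0,0],"twist":0},
  ],
)

```text
time: 15.4
eef_pos: [0.5765, -0.0752, 0.1023]
tcp_rot: [0.65, 0.76, -0.0, -0.0]
contact_force: [-0.5, 1.2, -1.7]
opening: 0.317
finger_force: 50.3
```

step_arm(
  motion=[
    {"offset":[0.001,0,0],"twist":0},
    {"offset":[0.002,0,0],"twist":0},
    {"offset":[0.003,0,0],"twist":0},
    {"offset":[0.004,0,0],"twist":0},
    {"offset":[0.004,0,0],"twist":0},
  ],
)

```text
time: 15.9
eef_pos: [0.5761, -0.0722, 0.1024]
tcp_rot: [0.65, 0.76, -0.0, 0.001]
contact_force: [0.4, -2.5, -0.9]
opening: 0.316
finger_force: 50.2
```

step_arm(
  motion=[
    {"offset":[0.001,0,0],"twist":0},
    {"offset":[0.002,0,0],"twist":0},
    {"offset":[0.003,0,0],"twist":0},
    {"offset":[0.003,0,0],"twist":0},
  ],
)

```text
time: 16.3
eef_pos: [0.5762, -0.0722, 0.1025]
tcp_rot: [0.65, 0.76, -0.002, 0.003]
contact_force: [0.6, -11.1, -4.1]
opening: 0.316
finger_force: 49.9
```

step_arm(
  motion=[
    {"offset":[-0.002,0,0],"twist":0},
    {"offset":[-0.003,0,0],"twist":0},
    {"offset":[-0.003,0,0],"twist":0},
  ],
)

```text
time: 16.6
eef_pos: [0.5761, -0.0722, 0.1024]
tcp_rot: [0.65, 0.76, -0.0, 0.0]
contact_force: [0.7, -4.4, -1.4]
opening: 0.318
finger_force: 50.2
```

step_arm(
  motion=[
    {"offset":[0,0,0],"twist":0},
    {"offset":[0,0,0],"twist":0},
    {"offset":[0,0,0],"twist":0},
    {"offset":[0,0,0],"twist":0},
    {"offset":[0,0,0],"twist":0},
    {"offset":[0,0,0],"twist":0},
  ],
  gripper=0.06,
)

```text
time: 17.2
eef_pos: [0.576, -0.0715, 0.1024]
tcp_rot: [0.65, 0.76, 0.0, -0.0]
contact_force: [-0.2, 0.3, 0.1]
opening: 0.701
finger_force: 0.0
```

step_arm(
  motion=[
    {"offset":[0,0,-0.01],"twist":0},
    {"offset":[0,0,-0.03],"twist":0},
    {"offset":[0,0,-0.06],"twist":0},
    {"offset":[0,0,-0.09],"twist":0},
    {"offset":[0,0,-0.12],"twist":0},
    {"offset":[0,0,-0.12],"twist":0},
    {"offset":[0,0,-0.12],"twist":0},
  ],
)

```text
time: 17.9
eef_pos: [0.5765, -0.0718, 0.2238]
tcp_rot: [0.65, 0.76, 0.001, 0.001]
contact_force: [0.4, -0.1, -1.1]
opening: 0.7
finger_force: 0.0
```

```bash
python3 -c "
from h import *
snap('w7')"
```

```text
17.9 [ 0.5765 -0.0718  0.2238] yaw_y 8.858239783621109 [ 0.39 -0.11 -1.14] 0.7003149179550893 0.0
```

View pics/w7.png

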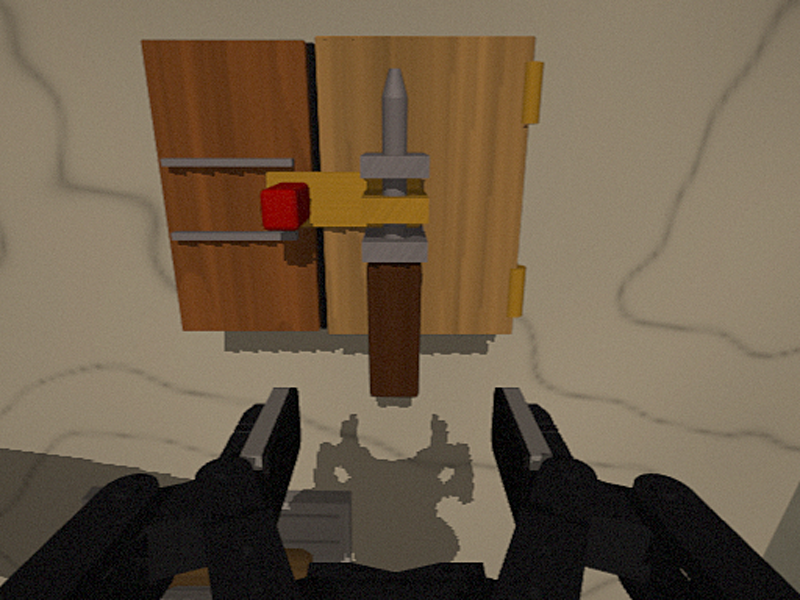

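The pin is fully home: the handle's shoulder sits against the outer eye at row 262, the tip sticks out at (394,70), the brass plate is in line, and the gripper is clear.

```bash
python3 -c "
from plant import ctrl
print(ctrl.sign_off())"
```

```text
the job is handed in; nothing more can be done
None
```

The spice box is locked and the job handed in at about 18 s: the catch is home, the pin is through all three eyes with its handle against the outer one, and the arm never went near the pestle.

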